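Slide the cover aside and push the red water valve shut

ROBOT

A 7-joint arm with a two-finger parallel gripper is mounted at the origin on the work surface. World frame = base frame: x ahead of the robot, y to its left, z up, the work surface at z = 0. Lengths are in m, angles in rad, forces in N, time in s.
With the tool pointing down it reaches from about 0.4 to 0.75 m from the base axis. Payload 19.5 kg.
Tool frame: the origin (TCP) lies between the finger pads; the fingertips stand 19 mm ahead of it and the grasp point (between the pads) is the TCP; z points along the fingers, y is the direction in which the jaws open and shut (so a half turn about z gives the same grasp; the last joint's range is limited). The gripper opens to 85 mm and grips with 20 to 120 N. Pads are 22 mm wide; open, the fingers measure 114 mm over their backs; the gripper's body (76 mm by 85 mm) begins 54 mm behind the grasp point. The pads swing forward as they close: fully open they stand 13 mm farther back than shut.
Start: joints at [-1.344, 0.707, -0.028, 1.485, 0.022, 0.951, -0.075], TCP at [0.153, 0.554, 0.25] pointing down, gripper open.
Joint ranges: [-2.71, 2.71], [-0.32, 2.16], [-1.57, 1.52], [0, 2.45], [-1.46, 4.6], [0, 2.02], [-2.83, 2.83]. Speed limits (rad/s): [1.89, 1.89, 2.57, 2.57, 3.01, 3.01, 3.01].

INTERFACE

Orientations are given as a unit quaternion [w, x, y, z].
In Python, from station import arm, snapshot, find_in gives the robot as it stands.
- The arm moves only by the tool step_arm, never from a script. Its argument "deltas" is a list of rows, each a list of 4 numbers: the shift along the tool's x, y, z in cm, then the turn about the tool's z in rad. A call has 1 to 20 rows; each row shifts and turns the commanded pose from where the row before left it, along the tool's axes as they then stand; what a row does not reach is not made up. A row lasts 1/12 s, in which the tool goes at most 41.7 mm and 7.16 degrees, less where a joint would pass 70% of its speed; a pose out of reach is approached as far as the arm can. A call with a gripper value outside its range is refused whole. "grip" is the opening, from 0 (shut) to 1 (fully open), set as the call begins (left out, the last holds). The fingers move at their own pace and stop on an object; the grip force is fixed at half the most. Time passes only in rows, so rows that do not move let the fingers close. It gives the time, the measured TCP pose, the force and the opening at its end, in the units of the state.
- arm.read_state(): the state, without advancing time (a new reading comes with each control period).
- snapshot(name): name is "scene" or "side" or "wrist"; returns a dict with "color" (400x640x3 uint8, red, green, blue), "K" (3x3 intrinsics, pixels), "k1" (the pictures are not rectified: a ray, as slopes to the right and down, at radius r is drawn at 1 + k1 r^2 times it, then the intrinsics apply), "R" (3x3) and "t" (3): a world point X has camera coordinates R X + t; the wrist camera has in their place "T_tool_cam" (4x4, takes a point from camera to tool coordinates, whose origin is the TCP and whose axes are the flange's). Camera axes: x right, y down, z forward; pixel columns grow to the right and rows downward; lengths in m; the calibration is good to about 2 mm. A picture is of the moment at which its call begins: read the wrist's pose just before it. There is no depth.
- arm.sign_off(): hands the job in, once; it reports no verdict.
Trained networks look in the newest picture that a camera, given by its name, has taken for a name from the list of things; names that differ only in an ending like _2 or _b are one class to them, and where a whole thing is asked for, a point or a joint stands for the part that bears it (a point fixed in the world has none). Each returns a list of dicts, best first, with "confidence" (0 to 1); they miss things now and then, are a little off and sometimes report something else, mostly with a low value. They report only what shows in the picture. A call takes as long as a camera call. They do not tell look-alikes from the thing itself.
- find_in(camera, query): "centre" ([column, row] in pixels, amid what is visible of it).
The state is a dict: "clock": time; "q": joint angles; "qd": joint speeds; "effort": joint torques, N m; "eef_pos": TCP position; "eef_rot": TCP orientation; "ft_force": force on the tool from outside, world axes, zero at the start; "ft_torque": the same for the moment, N m; "finger_gap": opening from 0.0 (shut) to 1.0 (fully open).
Only numpy, scipy, OpenCV 4.12 (cv2) and the standard library are available. Lean on these libraries where they do the work, as an engineer would, in place of code of your own. Each camera call takes 0.05 s, during which the arm holds its last target.

TASK

Shut off the cooling water at the blue service box on the optics bench: push the white cover by its black ridge all the way along to the other end of the box, then push the red valve handle round clockwise until it is fully shut (crosswise to its pipe). Only push with the fingertips: do not lift the cover, leave the cover open at the end, and leave the grey valve handle and the things standing around the box as they are.

Things in the scene. Friction and masses are not known exactly. Their poses are not given: they have to be found in the camera images.
- service_box: Blue steel box fixed to the bench, 140 (x) x 440 (y) mm. Origin: centre of its underside; y along its length, z up. Its -y half is an open well with two valves, its +y half a closed deck. Walls and deck are 70 mm high and carry the cover; lips 6 mm thick round the outer edge rise to 80 mm and guide it.
- well (a point): Centre of the well's mouth, 70 mm above the table, axes parallel to the box's, at x 0, y -102 mm in the box frame. The well is 112 (x) x 208 (y) mm inside, its floor 5 mm above the table. Copper pipes of 8 mm radius cross it along x under the valves, 22 mm above the table; the brass valve bodies reach up to 35 mm.
- cover: Loose white plate, 125 (x) x 212 (y) x 8 mm, about 0.4 kg, hiding the well; slides along the box's y with 1.5 mm play each side. Origin: centre of its underside, axes as the box's. Across its middle a black ridge, 80 mm (x) by 12 mm (y), its top 34 mm above the origin. In the box frame it starts at y -108 to -98 mm and meets the end stop at y +108 mm.
- red_handle (a joint): Turn of the red lever, rad. 0 = open: it points along the box's -x; pi/2 (end stop) = shut: it lies along the box's +y; it closes clockwise from above. A bar 12 mm wide, 46 to 62 mm above the table, reaching 54 mm from the stem axis; hub radius 11 mm. Friction 0.08 N m, no spring: it stays where left. This is the handle to shut; it starts at 0 to 0.35.
- red_axis (a point): Point on the vertical stem axis of the red valve, half-way up its handle (54 mm above the table), axes parallel to the box's. The valve is fixed in the well at x = 25 mm and y = -150 or -70 mm in the box frame; which valve stands in which place varies.
- red_tip (a point): Middle of the end face of the red lever, 54 mm from its stem axis, at half its height.
- grey_handle (a joint): Turn of the grey lever, rad. 0 = open: it points along the box's -x; pi/2 (end stop) = shut: it lies along the box's +y; it closes clockwise from above. A bar 12 mm wide, 46 to 62 mm above the table, reaching 54 mm from the stem axis; hub radius 11 mm. Friction 0.08 N m, no spring: it stays where left. It starts at 0 to 0.1 and is to be left so.
- grey_axis (a point): Point on the vertical stem axis of the grey valve, half-way up its handle (54 mm above the table), axes parallel to the box's. The valve is fixed in the well at x = 25 mm and y = -150 or -70 mm in the box frame; which valve stands in which place varies.
- jar: Loose amber glass jar with a black cap, 52 mm across, 75 mm high, standing on the bench on the box's -x side. Origin: centre of its underside.
- eyepiece: Loose brass eyepiece tube, 44 mm across, 60 mm high, standing on the bench on the box's +x side. Origin: centre of its underside.
- screwdriver: Loose yellow screwdriver, 160 mm long, lying on the bench on the box's +x side roughly along the box. Origin: under its middle.
Things that resemble listed ones, but are neither listed nor needed, are in the scene too. There is more than one size of the cover; the job needs the largest.

How it is judged:
On the way, in this order (a step that is already met when the one before it is completed fails the run):
1. the cover is slid all the way to the other end of the box (y of cover in the frame of service_box above 0.098 m and z of cover in the frame of service_box below 0.075 m), for 0.2 s.
2. the red handle is pushed fully shut (value of joint red_handle above 1.48 rad), for 0.2 s.
At the end, for the whole second after the job is handed in: The red handle is within about 5 degrees of its shut stop, the cover lies flat in its guides within 10 mm of the far end stop and at rest, the grey handle is still open (under 0.2 rad), and jar, eyepiece and screwdriver are within 20 mm of where they began (all of step 1 and value of joint red_handle above 1.48 rad and linear speed of cover below 0.01 m/s and value of joint grey_handle below 0.2 rad and distance of each of jar, eyepiece, screwdriver from where it was at the start of the episode below 0.02 m); the robot touches nothing.
It fails at once if the cover is lifted or tipped out of its guides (z of cover in the frame of service_box above 0.082 m or angle between cover's own z axis and vertical above 0.12 rad).
It fails at once if the grey handle is turned (value of joint grey_handle above 0.25 rad).
It fails at once if the jar is moved or carried (distance of jar from where it was at the start of the episode above 0.03 m).
It fails at once if the eyepiece is moved or carried (distance of eyepiece from where it was at the start of the episode above 0.03 m).
It fails at once if the screwdriver is moved or carried (distance of screwdriver from where it was at the start of the episode above 0.03 m).
It also fails if it takes over 53 s, if anything falls off the work surface, if the arm or the gripper's body presses on something with over 40 N, if the wrist force passes 120 N, or if a joint passes its speed limit or range.

## Working session

There is one attempt and no reset: what is moved stays moved. The work goes in short steps, Python scripts to look and compute and a tool call to move; the robot and the scene stay as the last step left them, time stands still between calls to the robot, and variables do not carry over. Pictures are saved under pics/ and viewed, and the job is handed in when it is done.

Besides the shell and the picture viewer there is one more tool, called after ">>>" as name(argument=value, ...) on one line, values as JSON. step_arm: Moves the arm, as the interface text tells. Its arguments: {"type":"object","properties":{"deltas":{"type":"array","items":{"type":"array","items":{"type":"number"}}},"grip":{"type":"number"}},"required":["deltas"]}

```bash
mkdir -p pics; ls; cat > h.py <<'E'
import numpy as np, cv2
from station import arm, snapshot, find_in
def ray(s,uv):
    K=s["K"];n=cv2.undistortPoints(np.array([[uv]],float),np.array(K),np.array([s["k1"],0,0,0,0],float))[0,0]
    R=np.array(s["R"]);t=np.array(s["t"]);return -R.T@t, R.T@np.array([n[0],n[1],1])
def onz(s,uv,z):
    c,d=ray(s,uv);return c+d*(z-c[2])/d[2]
def proj(s,X):
    X=np.atleast_2d(X).astype(float);r=cv2.Rodrigues(np.array(s["R"],float))[0]
    return cv2.projectPoints(X,r,np.array(s["t"],float),np.array(s["K"],float),np.array([s["k1"],0,0,0,0],float))[0][:,0]
E
python3 - <<'E'
from h import *
import pickle
S={}
for n in ["scene","side"]:
    s=snapshot(n);S[n]=s
    cv2.imwrite(f"pics/{n}0.png",s["color"][:,:,::-1])
    for q in ["service_box","cover","jar","eyepiece","screwdriver"]:
        print(n,q,[(np.round(r["centre"]).tolist(),round(r["confidence"],2)) for r in find_in(n,q)])
pickle.dump(S,open("S0.pkl","wb"))
E
```

```text
pics
scene service_box [([388.0, 248.0], 0.67)]
scene cover [([236.0, 172.0], 0.92), ([312.0, 216.0], 0.66), ([332.0, 160.0], 0.56)]
scene jar [([372.0, 190.0], 0.97)]
scene eyepiece [([268.0, 279.0], 0.65)]
scene screwdriver [([385.0, 314.0], 0.57)]
side service_box [([308.0, 261.0], 0.76)]
side cover [([301.0, 187.0], 0.75), ([399.0, 202.0], 0.63), ([347.0, 166.0], 0.6)]
side jar [([365.0, 220.0], 0.8)]
side eyepiece [([242.0, 198.0], 0.62)]
side screwdriver [([233.0, 262.0], 0.98), ([306.0, 260.0], 0.41)]
```

View pics/scene0.png

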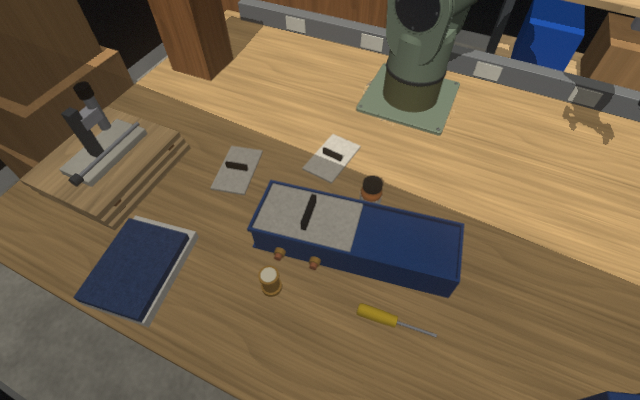

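View pics/side0.png

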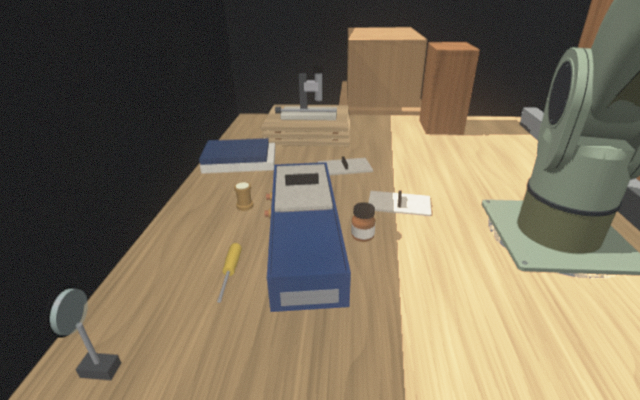

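The only cover lying in the blue box is at scene (308,212) / side (301,187). The two at scene (236,172) and (332,160) are small loose look-alikes on the bench. Next: an enlarged crop to confirm that and get the box corners.

```bash
python3 - <<'E'
import pickle,cv2
S=pickle.load(open("S0.pkl","rb"))
a=S["scene"]["color"][140:340,200:480,::-1]
cv2.imwrite("pics/c1.png",cv2.resize(a,(784,560),interpolation=cv2.INTER_CUBIC))
a=S["side"]["color"][150:320,215:415,::-1]
cv2.imwrite("pics/c2.png",cv2.resize(a,(700,595),interpolation=cv2.INTER_CUBIC))
E
```

```text
(no output)
```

View pics/c1.png

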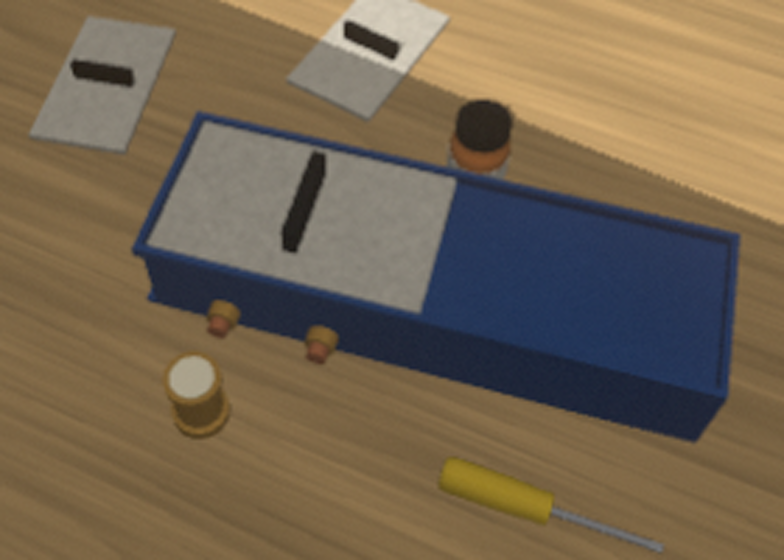

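View pics/c2.png

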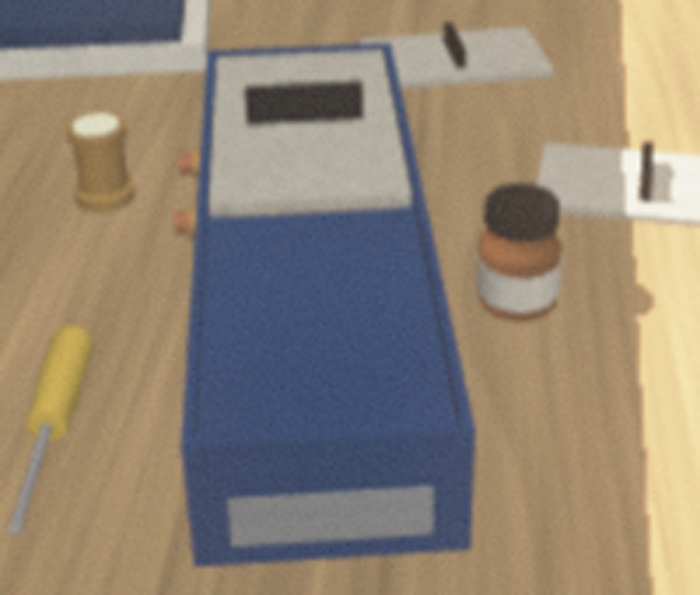

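The crop confirms it: the large grey-white plate fills the guides of the box, with its ridge at crop (305,202). The top corners of the lips are clear in both crops. I'll fit the box pose to them.

```bash
python3 - <<'E'
from h import *
import pickle
from scipy.optimize import least_squares
S=pickle.load(open("S0.pkl","rb"))
c=np.array([[-.07,-.22,.08],[.07,-.22,.08],[-.07,.22,.08],[.07,.22,.08]])
a=np.array([[199,113],[135,250],[739,235],[724,396]])/2.8+[200,140]
b=np.array([[391,43],[208,50],[472,432],[184,445]])/3.5+[215,150]
def W(p,X):
    C,s=np.cos(p[2]),np.sin(p[2]);X=np.atleast_2d(X);return np.c_[p[0]+C*X[:,0]-s*X[:,1],p[1]+s*X[:,0]+C*X[:,1],X[:,2]]
f=lambda p:np.r_[(proj(S["scene"],W(p,c))-a).ravel(),(proj(S["side"],W(p,c))-b).ravel()]
r=least_squares(f,[.55,0,0]);p=r.x
print(p,np.round(r.fun,1))
def inv(p,w): C,s=np.cos(p[2]),np.sin(p[2]);d=w[:2]-p[:2];return [C*d[0]+s*d[1],-s*d[0]+C*d[1]]
np.save("p.npy",p)
for n,o,sc,l in [("scene",[200,140],2.8,[("ridge top A",(319,155),.104),("ridge top B",(289,245),.104),("cover edgeA",(457,178),.078),("cover edge B",(420,311),.078),("jar cap",(484,112),.075),("eyetop",(192,375),.06),("sdA",(455,478),.01),("sdB",(660,547),.005)]),("side",[215,150],3.5,[("jar cap",(520,205),.075),("eyetop",(98,125),.06),("ridge mid top",(304,85),.104),("edgeR",(410,205),.078),("edgeL",(212,213),.078)])]:
    for nm,uv,z in l:
        w=onz(S[n],np.array(uv)/sc+o,z);print(n,nm,np.round(w,3),"box",np.round(inv(p,w),3))
st=arm.read_state();print({k:np.round(st[k],3) for k in ("clock","eef_pos","eef_rot","finger_gap","q")})
E
```

```text
[0.56737804 0.03932019 0.14878029] [-0.5 -1.  -1.4 -0.9  0.2 -0.7  1.1  0.6 -0.2  0.1 -0.4  0.3  0.9 -0.4
 -1.1  0.8]
scene ridge top A [ 0.548 -0.069  0.104] box [-0.036 -0.104]
scene ridge top B [ 0.631 -0.053  0.104] box [ 0.049 -0.101]
scene cover edgeA [0.505 0.031 0.078] box [-0.063  0.001]
scene cover edge B [0.628 0.05  0.078] box [0.061 0.001]
scene jar cap [0.43  0.027 0.075] box [-0.138  0.008]
scene eyetop [ 0.734 -0.081  0.06 ] box [ 0.147 -0.144]
scene sdA [0.707 0.114 0.01 ] box [0.15  0.053]
scene sdB [0.693 0.263 0.005] box [0.157 0.202]
side jar cap [0.438 0.033 0.075] box [-0.129  0.013]
side eyetop [ 0.734 -0.083  0.06 ] box [ 0.147 -0.146]
side ridge mid top [ 0.583 -0.067  0.104] box [-0.001 -0.107]
side edgeR [0.506 0.041 0.078] box [-0.061  0.011]
side edgeL [0.626 0.057 0.078] box [0.06  0.009]
{'clock': np.float64(0.6), 'eef_pos': array([0.153, 0.554, 0.25 ]), 'eef_rot': array([-0.   ,  0.134,  0.991, -0.   ]), 'finger_gap': np.float64(0.998), 'q': array([-1.344,  0.706, -0.028,  1.485,  0.022,  0.951, -0.076])}
```

>>> step_arm(deltas=[[0, 0, 0, 0.115], [0, 0, 0, 0.115], [0, 0, 0, 0.115], [0, 0, 0, 0.115], [0, 0, 0, 0.115], [0, 0, 0, 0.115], [0, 0, 0, 0.115], [0, 0, 0, 0.115], [0, 0, 0, 0.115], [0, 0, 0, 0.115]], grip=0)

```text
clock: 1.43
eef_pos: [0.1526, 0.5544, 0.2503]
eef_rot: [-0.0, 0.653, 0.757, 0.0]
ft_force: [0.6, 0.2, -0.4]
finger_gap: 0.0
```

>>> step_arm(deltas=[[-3, 1.4, 0, 0], [-3, 1.4, 0, 0], [-3, 1.4, 0, 0], [-3, 1.4, 0, 0], [-3, 1.4, 0, 0], [-3, 1.4, 0, 0], [-3, 1.4, 0, 0], [-3, 1.4, 0, 0], [-3, 1.4, 0, 0], [-3, 1.4, 0, 0]])

```text
clock: 2.27
eef_pos: [0.3371, 0.2777, 0.2504]
eef_rot: [0.0, 0.651, 0.759, 0.0]
ft_force: [0.5, 0.1, -0.0]
finger_gap: 0.002
```

```bash
cat >> h.py <<'E'
from scipy.spatial.transform import Rotation as Ro
def st():
    s=arm.read_state();p=np.load("p.npy");w,x,y,z=s["eef_rot"];M=Ro.from_quat([x,y,z,w]).as_matrix()
    e=np.array(s["eef_pos"]);C,sn=np.cos(p[2]),np.sin(p[2]);d=e[:2]-p[:2]
    print("t",round(s["clock"],2),"eef",np.round(e,4),"box xy",np.round([C*d[0]+sn*d[1],-sn*d[0]+C*d[1]],4),"tipz",round(e[2]-.019,4),
     "tool-y yaw rel box-x deg",round(np.degrees(np.arctan2(M[1,1],M[0,1])-p[2]),2),"tool z",np.round(M[:,2],3),"gap",round(s["finger_gap"],3),"F",np.round(s["ft_force"],1),"q",np.round(s["q"],2))
    return s,M
E
python3 -c "
from h import *
st()"
```

```text
t 2.27 eef [0.3371 0.2777 0.2504] box xy [-0.1924  0.2698] tipz 0.2314 tool-y yaw rel box-x deg 0.2 tool z [ 0.  0. -1.] gap 0.002 F [ 0.5  0.1 -0. ] q [-0.91  0.53  0.25  1.96 -0.2   0.68 -0.39]
```

>>> step_arm(deltas=[[-3.2, 1.5, 0, 0], [-3.2, 1.5, 0, 0], [-3.2, 1.5, 0, 0], [-3.2, 1.5, 0, 0], [-3.2, 1.5, 0, 0], [-3.2, 1.5, 0, 0], [-3.2, 1.5, 0, 0], [-3.2, 1.5, 0, 0], [-3.2, 1.5, 0, 0], [-3.2, 1.5, 0, 0], [-3.2, 1.5, 0, 0], [-3.2, 1.5, 0, 0], [-3.2, 1.2, 0, 0], [0, 0, 0, 0]])

```text
clock: 3.43
eef_pos: [0.5905, -0.1095, 0.2497]
eef_rot: [0.001, 0.654, 0.757, -0.001]
ft_force: [-2.2, -0.5, -0.6]
finger_gap: 0.007
```

```bash
python3 - <<'E'
from h import *
s,M=st()
w=snapshot("wrist");cv2.imwrite("pics/w1.png",w["color"][:,:,::-1])
print(np.round(w["T_tool_cam"],3))
E
```

```text
t 3.43 eef [ 0.5905 -0.1095  0.2497] box xy [ 0.0008 -0.1506] tipz 0.2307 tool-y yaw rel box-x deg -0.15 tool z [ 0.    -0.003 -1.   ] gap 0.007 F [-2.2 -0.5 -0.6] q [ 0.05  0.76  0.17  1.39 -0.13  1.01  0.39]
[[-0.    -0.945 -0.327  0.085]
 [ 1.    -0.    -0.     0.001]
 [-0.    -0.327  0.945 -0.124]
 [ 0.     0.     0.     1.   ]]
```

View pics/w1.png

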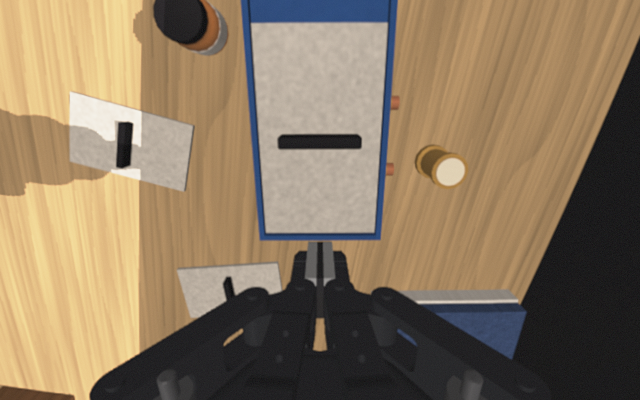

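The wrist view shows the cover in the box, with the ridge at (320,142), upright and centred. The tool is aligned with the box. I'll refine the ridge position from this view.

```bash
cat >> h.py <<'E'
def wcam():
    s=arm.read_state();w=dict(snapshot("wrist"));q=s["eef_rot"]
    T=np.eye(4);T[:3,:3]=Ro.from_quat([q[1],q[2],q[3],q[0]]).as_matrix();T[:3,3]=s["eef_pos"]
    A=np.linalg.inv(T@np.array(w["T_tool_cam"]));w["R"]=A[:3,:3];w["t"]=A[:3,3];return w
def box(w):
    p=np.load("p.npy");C,s=np.cos(p[2]),np.sin(p[2]);d=np.array(w)[:2]-p[:2];return np.round([C*d[0]+s*d[1],-s*d[0]+C*d[1]],4)
def world(x,y,z):
    p=np.load("p.npy");C,s=np.cos(p[2]),np.sin(p[2]);return np.array([p[0]+C*x-s*y,p[1]+s*x+C*y,z])
E
python3 - <<'E'
from h import *
w=wcam()
for n,uv,z in [("ridge L top -y",(279,147),.104),("ridge R top -y",(361,148),.104),("cover far L",(252,22),.078),("cover far R",(388,23),.078),("box -x-y",(261,240),.08),("box +x-y",(380,239),.08),("eye top",(447,169),.06)]: print(n,box(onz(w,uv,z)))
E
```

```text
ridge L top -y [-0.0375 -0.1052]
ridge R top -y [ 0.0402 -0.1062]
cover far L [-0.0608  0.0051]
cover far R [0.0636 0.0041]
box -x-y [-0.0669 -0.2162]
box +x-y [ 0.0705 -0.215 ]
eye top [ 0.1454 -0.1371]
```

>>> step_arm(deltas=[[0, 0, 2.5, 0], [0, 0, 3, 0], [0, 0, 3, 0], [0, 0, 3, 0], [0, 0, 1.7, 0], [0, 0, 1, 0], [0, 0, 0, 0]])

```text
clock: 4.12
eef_pos: [0.5886, -0.1022, 0.107]
eef_rot: [-0.001, 0.651, 0.759, -0.001]
ft_force: [-0.6, -0.7, 0.3]
finger_gap: 0.0
```

```bash
python3 - <<'E'
from h import *
s,M=st()
w=wcam();cv2.imwrite("pics/w2.png",w["color"][:,:,::-1])
E
```

```text
t 4.12 eef [ 0.5886 -0.1022  0.107 ] box xy [-0.     -0.1431] tipz 0.088 tool-y yaw rel box-x deg 0.24 tool z [-0.002  0.001 -1.   ] gap 0.0 F [-0.6 -0.7  0.3] q [ 0.06  0.94  0.12  1.55 -0.16  0.67  0.41]
```

View pics/w2.png

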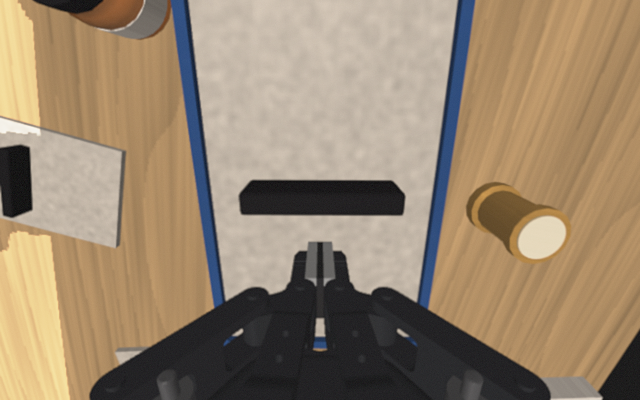

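The fingertips at (320,245) are behind the ridge (180–215) and centred. Now I push along +y.

>>> step_arm(deltas=[[0.8, 0, 0, 0], [0.8, 0, 0, 0], [0.8, 0, 0, 0], [1.2, 0, 0, 0], [1.5, 0, 0, 0], [1.5, 0, 0, 0], [1.5, 0, 0, 0], [1.5, 0, 0, 0]])

```text
clock: 4.83
eef_pos: [0.5748, -0.0071, 0.1091]
eef_rot: [0.001, 0.651, 0.759, 0.0]
ft_force: [1.1, -3.8, 2.2]
finger_gap: 0.003
```

```bash
python3 - <<'E'
from h import *
s,M=st()
w=snapshot("side");cv2.imwrite("pics/s2.png",w["color"][:,:,::-1])
E
```

```text
t 4.83 eef [ 0.5748 -0.0071  0.1091] box xy [ 0.0004 -0.047 ] tipz 0.0901 tool-y yaw rel box-x deg 0.2 tool z [ 0.001 -0.001 -1.   ] gap 0.003 F [ 1.1 -3.8  2.2] q [-0.12  0.91  0.14  1.64 -0.2   0.61  0.29]
```

View pics/s2.png

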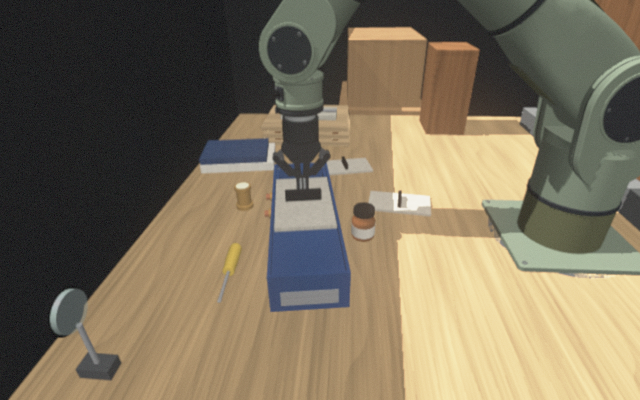

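The side view shows the cover sliding flat, with the fingers behind its ridge at (303,192). I continue.

>>> step_arm(deltas=[[1.5, 0, 0.1, 0], [1.5, 0, 0, 0], [1.5, 0, 0, 0], [1.5, 0, 0, 0], [1.5, 0, 0, 0], [1.5, 0, 0, 0], [1.2, 0, 0, 0], [0.8, 0, 0, 0], [0.5, 0, 0, 0], [0, 0, 0, 0]])

```text
clock: 5.72
eef_pos: [0.5571, 0.1064, 0.1073]
eef_rot: [-0.0, 0.651, 0.759, 0.0]
ft_force: [0.4, -0.0, 0.4]
finger_gap: -0.004
```

```bash
python3 - <<'E'
from h import *
s,M=st()
w=snapshot("scene");cv2.imwrite("pics/s3.png",cv2.resize(w["color"][140:340,200:480,::-1],(784,560)))
E
```

```text
t 5.72 eef [0.5571 0.1064 0.1073] box xy [-0.0002  0.0679] tipz 0.0883 tool-y yaw rel box-x deg 0.25 tool z [-0.  0. -1.] gap -0.004 F [ 0.4 -0.   0.4] q [-0.33  0.9   0.17  1.67 -0.24  0.59  0.13]
```

View pics/s3.png

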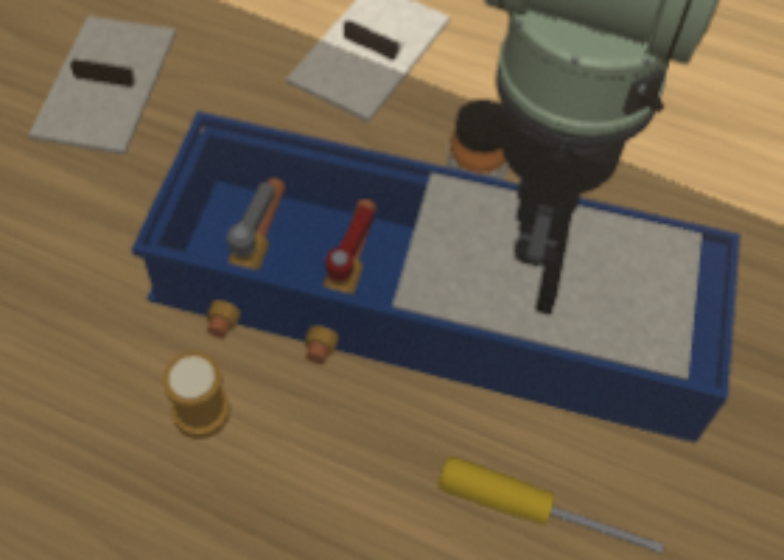

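The cover is about 25 mm short of the end. The red valve, crop (340,262), stands at y -70 and the grey one, (240,235), at y -150. I push on slowly until the stop gives a force.

>>> step_arm(deltas=[[0.6, 0, 0, 0], [0.6, 0, 0, 0], [0.5, 0, 0, 0], [0.3, 0, 0, 0], [0, 0, 0, 0]])

```text
clock: 6.18
eef_pos: [0.5541, 0.1261, 0.1072]
eef_rot: [-0.0, 0.651, 0.759, 0.0]
ft_force: [-0.4, -0.1, 0.4]
finger_gap: -0.003
```

>>> step_arm(deltas=[[0.3, 0, 0, 0], [0.2, 0, 0, 0]])

```text
clock: 6.35
eef_pos: [0.5535, 0.1285, 0.1073]
eef_rot: [0.001, 0.652, 0.758, -0.001]
ft_force: [1.2, -20.5, 2.0]
finger_gap: 0.003
```

```bash
python3 - <<'E'
from h import *
s,M=st()
w=snapshot("scene");cv2.imwrite("pics/s4.png",cv2.resize(w["color"][140:340,200:480,::-1],(784,560)))
E
```

```text
t 6.35 eef [0.5535 0.1285 0.1073] box xy [-0.0005  0.0902] tipz 0.0883 tool-y yaw rel box-x deg 0.12 tool z [-0.    -0.003 -1.   ] gap 0.003 F [  1.2 -20.5   2. ] q [-0.38  0.91  0.18  1.66 -0.25  0.6   0.1 ]
```

View pics/s4.png

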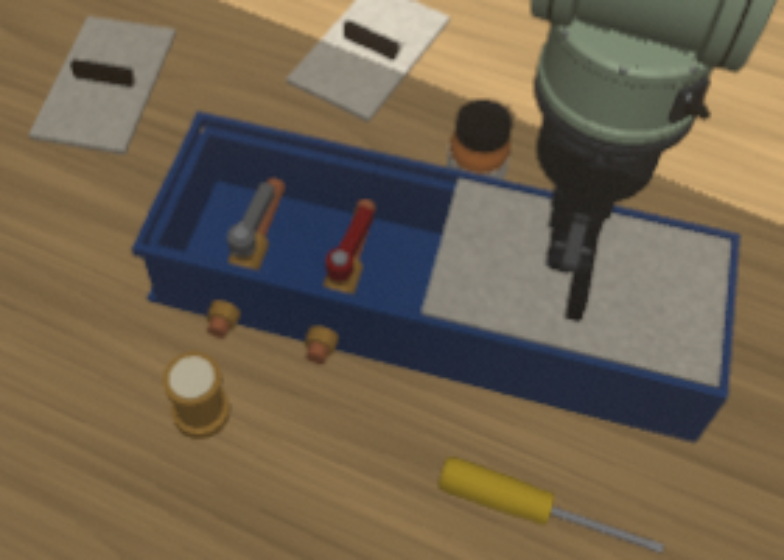

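The cover is at the stop: 20 N, finger centre at y 0.090 as predicted. I back off, rise and move above the well.

>>> step_arm(deltas=[[-1, 0, 0, 0], [-1, 0, 0, 0], [-1, 0, -2, 0], [-3, 0, -3, 0], [-3, 0, -3, 0], [-3.5, 0, -1, 0], [-3.5, 0, 0, 0], [-3.5, 0, 0, 0], [-2, 0, 0, 0], [-1, 0, 0, 0], [0, 0, 0, 0], [0, 0, 0, 0]])

```text
clock: 7.4
eef_pos: [0.5873, -0.0908, 0.1961]
eef_rot: [-0.0, 0.651, 0.759, 0.0]
ft_force: [0.2, 0.2, 0.5]
finger_gap: 0.003
```

```bash
python3 - <<'E'
from h import *
s,M=st()
w=wcam();cv2.imwrite("pics/w5.png",w["color"][:,:,::-1])
import pickle;pickle.dump(w,open("w5.pkl","wb"))
for q in ["red_handle","grey_handle","red_tip"]: print(q,find_in("wrist",q))
E
```

```text
t 7.4 eef [ 0.5873 -0.0908  0.1961] box xy [ 0.0004 -0.1316] tipz 0.1771 tool-y yaw rel box-x deg 0.17 tool z [-0.     0.001 -1.   ] gap 0.003 F [0.2 0.2 0.5] q [ 0.02  0.81  0.17  1.48 -0.16  0.86  0.39]
red_handle [{'centre': [329.0, 125.5], 'confidence': 0.8}]
grey_handle [{'centre': [325.5, 208.0], 'confidence': 0.73}]
red_tip [{'centre': [329.8, 125.2], 'confidence': 0.62}]
```

View pics/w5.png

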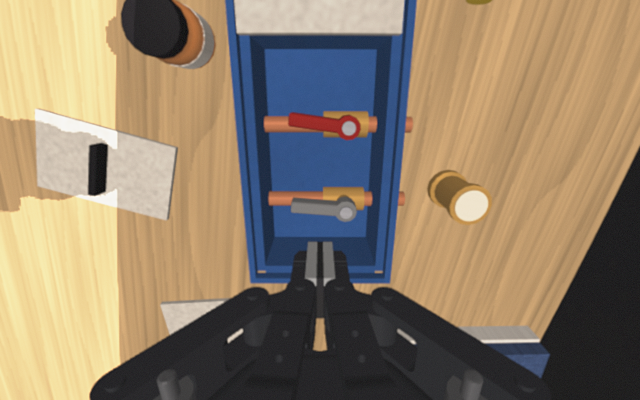

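```bash
python3 - <<'E'
from h import *
import pickle
w=pickle.load(open("w5.pkl","rb"))
for n,uv,z in [("red hub",(348,127),.062),("red tip",(289,120),.062),("grey hub",(346,212),.062),("grey tip",(293,206),.062),("well -x+y",(248,37),.07),("well+x+y",(392,36),.07),("cover edge L",(236,32),.07),("cover edge R",(402,33),.07),("jar cap",(155,25),.075),("eye",(469,203),.06)]:print(n,box(onz(w,uv,z)))
E
```

```text
red hub [ 0.0261 -0.0696]
red tip [-0.0261 -0.0638]
grey hub [ 0.0269 -0.1508]
grey tip [-0.0248 -0.1447]
well -x+y [-0.0555  0.0001]
well+x+y [0.0575 0.0011]
cover edge L [-0.0647  0.0037]
cover edge R [0.0652 0.0033]
jar cap [-0.1253  0.008 ]
eye [ 0.1478 -0.1418]
```

Red is at (348,127), its tip at (289,120): y -70, about 0.11 rad. Grey is at (346,212): y -150, about 0.12 rad. There is about 68 mm free between the levers. I place the shut fingers there, at about (-15, -104), check, then go down.

>>> step_arm(deltas=[[1.4, -0.8, 1, 0], [1.3, -0.8, 2, 0], [0, 0, 3, 0], [0, 0, 1.5, 0], [0, 0, 0, 0]])

```text
clock: 8.02
eef_pos: [0.5663, -0.0658, 0.1187]
eef_rot: [-0.002, 0.651, 0.759, -0.001]
ft_force: [-0.6, 0.2, 0.0]
finger_gap: -0.001
```

```bash
python3 - <<'E'
from h import *
s,M=st()
w=wcam();cv2.imwrite("pics/w6.png",w["color"][:,:,::-1])
E
```

```text
t 8.02 eef [ 0.5663 -0.0658  0.1187] box xy [-0.0166 -0.1038] tipz 0.0997 tool-y yaw rel box-x deg 0.26 tool z [-0.004  0.001 -1.   ] gap -0.001 F [-0.6  0.2  0. ] q [-0.01  0.89  0.14  1.64 -0.19  0.63  0.39]
```

View pics/w6.png

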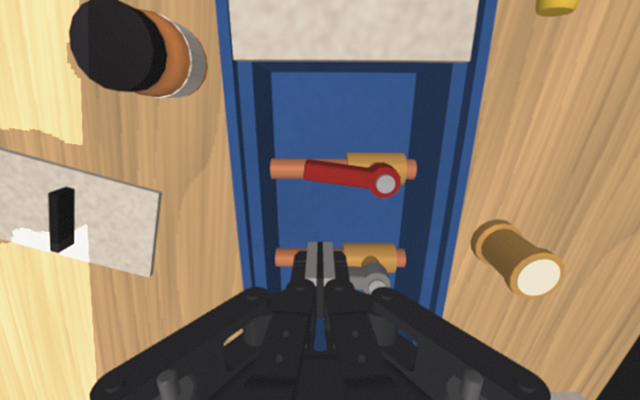

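The fingers at (320,250) are between the levers, over the gap. Going down.

>>> step_arm(deltas=[[0, 0, 1.5, 0], [0, 0, 1.5, 0], [0, 0, 1.2, 0], [0, 0, 0.8, 0], [0, 0, 0, 0], [0, 0, 0, 0]])

```text
clock: 8.57
eef_pos: [0.5677, -0.067, 0.0717]
eef_rot: [0.0, 0.651, 0.759, 0.0]
ft_force: [-0.2, -0.4, -0.4]
finger_gap: -0.004
```

```bash
python3 - <<'E'
from h import *
s,M=st()
w=snapshot("scene");cv2.imwrite("pics/s7.png",cv2.resize(w["color"][140:340,200:480,::-1],(784,560)))
E
```

```text
t 8.57 eef [ 0.5677 -0.067   0.0717] box xy [-0.0154 -0.1052] tipz 0.0527 tool-y yaw rel box-x deg 0.19 tool z [ 0. -0. -1.] gap -0.004 F [-0.2 -0.4 -0.4] q [-0.    0.96  0.12  1.66 -0.2   0.53  0.4 ]
```

View pics/s7.png

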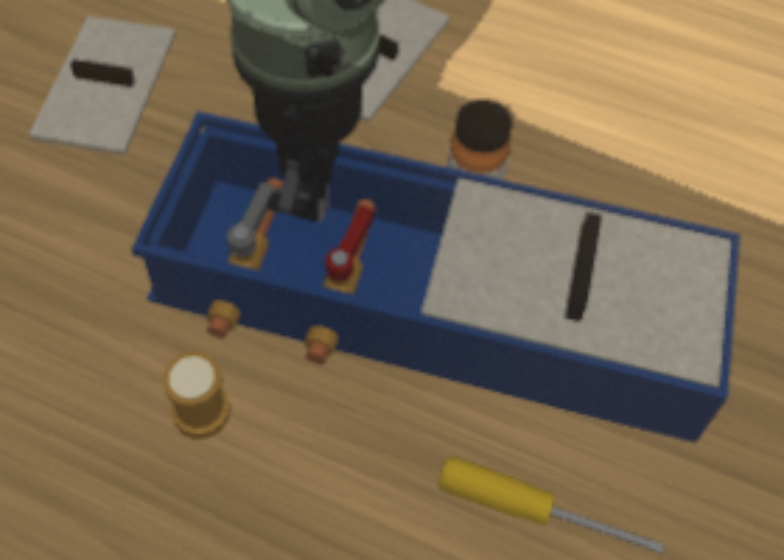

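The fingers stand in the well between the levers, and the cover stays at the end. Pushing the red lever along its arc.

>>> step_arm(deltas=[[0.8, 0, 0.2, 0], [0.8, 0, 0, 0], [0.7, 0, 0, 0], [0.6, -0.1, 0, 0], [0.5, 0, 0, 0], [0.5, 0, 0, 0], [0.5, 0, 0, 0], [0, 0, 0, 0]])

```text
clock: 9.28
eef_pos: [0.5597, -0.0225, 0.0692]
eef_rot: [-0.0, 0.651, 0.759, 0.0]
ft_force: [-0.8, -0.5, 0.7]
finger_gap: 0.002
```

```bash
python3 - <<'E'
from h import *
s,M=st()
w=wcam();cv2.imwrite("pics/w8.png",w["color"][:,:,::-1])
E
```

```text
t 9.28 eef [ 0.5597 -0.0225  0.0692] box xy [-0.0168 -0.06  ] tipz 0.0502 tool-y yaw rel box-x deg 0.24 tool z [-0.  0. -1.] gap 0.002 F [-0.8 -0.5  0.7] q [-0.08  0.96  0.13  1.71 -0.22  0.49  0.34]
```

View pics/w8.png

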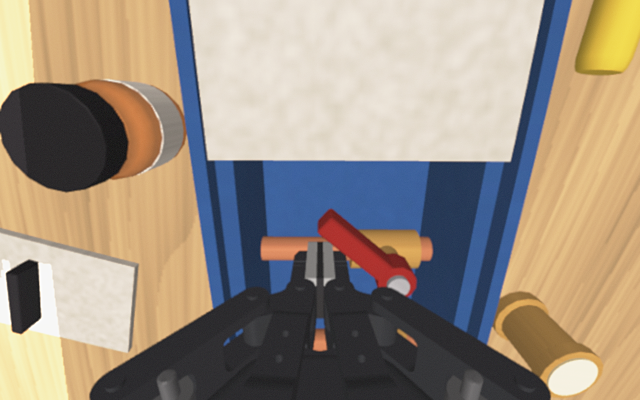

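The red lever has turned about 40°; the fingers at (320,250) push on its middle. I continue round.

>>> step_arm(deltas=[[0.5, 0.2, 0, 0], [0.5, 0.2, 0, 0], [0.4, 0.3, 0, 0], [0.4, 0.4, 0, 0], [0.3, 0.4, 0, 0], [0.3, 0.4, 0, 0], [0, 0, 0, 0], [0, 0, 0, 0]])

```text
clock: 10.0
eef_pos: [0.5752, 0.0034, 0.0692]
eef_rot: [0.0, 0.651, 0.759, 0.0]
ft_force: [0.2, -0.7, -0.0]
finger_gap: -0.002
```

```bash
python3 - <<'E'
from h import *
s,M=st()
w=wcam();cv2.imwrite("pics/w9.png",w["color"][:,:,::-1])
E
```

```text
t 10.0 eef [0.5752 0.0034 0.0692] box xy [ 0.0025 -0.0366] tipz 0.0502 tool-y yaw rel box-x deg 0.22 tool z [ 0.  0. -1.] gap -0.002 F [ 0.2 -0.7 -0. ] q [-0.13  0.97  0.14  1.65 -0.23  0.53  0.3 ]
```

View pics/w9.png

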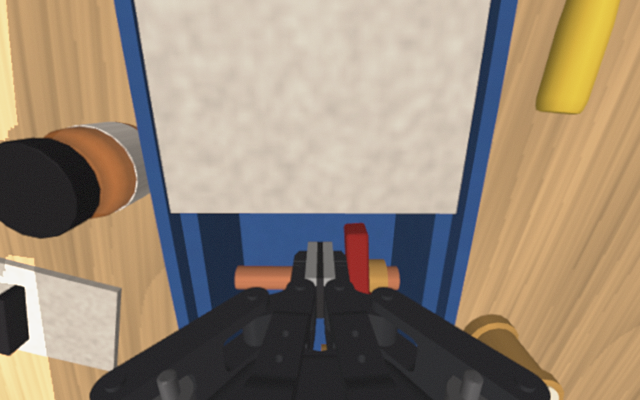

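It is almost crosswise. I press on towards +x until the stop answers.

>>> step_arm(deltas=[[0, 0.2, 0, 0], [0, 0.2, 0, 0], [0, 0, 0, 0]])

```text
clock: 10.3
eef_pos: [0.579, 0.0038, 0.0691]
eef_rot: [-0.0, 0.651, 0.759, -0.0]
ft_force: [-2.2, 0.4, -0.0]
finger_gap: -0.0
```

>>> step_arm(deltas=[[0, 0.2, 0, 0], [0, 0, 0, 0]])

```text
clock: 10.47
eef_pos: [0.5797, 0.0039, 0.069]
eef_rot: [-0.001, 0.651, 0.759, -0.001]
ft_force: [-11.0, 1.4, 5.3]
finger_gap: 0.001
```

```bash
python3 - <<'E'
from h import *
s,M=st()
E
```

```text
t 10.47 eef [0.5797 0.0039 0.069 ] box xy [ 0.0069 -0.0368] tipz 0.05 tool-y yaw rel box-x deg 0.18 tool z [-0.004  0.    -1.   ] gap 0.001 F [-11.    1.4   5.3] q [-0.13  0.98  0.15  1.63 -0.23  0.55  0.3 ]
```

The stop answers with 11 N at about 33 mm from the axis, or 0.36 N m, against friction of 0.08. I hold briefly, move off towards -x, rise and look.

>>> step_arm(deltas=[[0, 0.1, 0, 0], [0, 0, 0, 0], [0, 0, 0, 0], [0, -0.6, 0, 0], [0, -0.8, 0, 0], [0, 0, 0, 0], [0, 0, -2, 0], [0, 0, -3, 0], [0, 0, -3, 0], [-1, 0, -3, 0], [-3, 0, -1, 0], [-3, 0, 0, 0], [-2, 0, 0, 0], [0, 0, 0, 0], [0, 0, 0, 0]])

```text
clock: 11.72
eef_pos: [0.5821, -0.088, 0.1893]
eef_rot: [0.0, 0.652, 0.758, 0.0]
ft_force: [0.3, 0.6, 0.2]
finger_gap: -0.002
```

```bash
python3 - <<'E'
from h import *
s,M=st()
w=wcam();cv2.imwrite("pics/w10.png",w["color"][:,:,::-1])
import pickle;pickle.dump(w,open("w10.pkl","wb"))
w=snapshot("scene");cv2.imwrite("pics/s10.png",cv2.resize(w["color"][140:340,200:480,::-1],(784,560)))
E
```

```text
t 11.72 eef [ 0.5821 -0.088   0.1893] box xy [-0.0044 -0.1281] tipz 0.1703 tool-y yaw rel box-x deg 0.08 tool z [ 0.001 -0.    -1.   ] gap -0.002 F [0.3 0.6 0.2] q [ 0.01  0.81  0.18  1.52 -0.18  0.83  0.4 ]
```

View pics/w10.png

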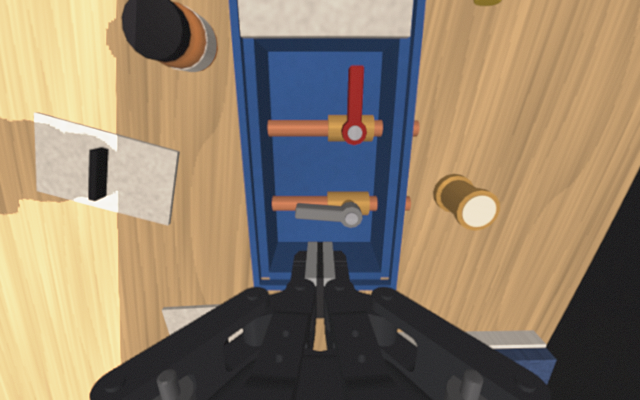

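View pics/s10.png

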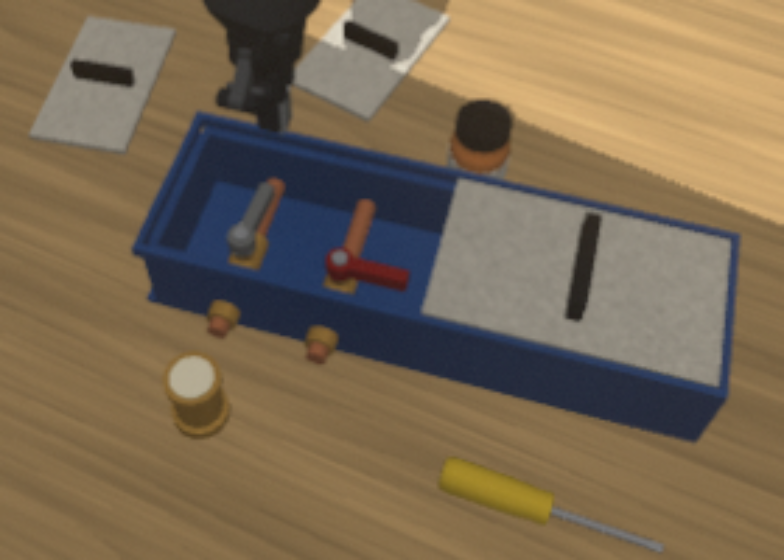

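```bash
python3 - <<'E'
from h import *
import pickle
w=pickle.load(open("w10.pkl","rb"))
def a(h,t):
    h,t=box(onz(w,h,.062)),box(onz(w,t,.062));d=t-h;print(h,t,"angle",np.arctan2(d[1],-d[0]))
a((354,131),(356,67));a((351,217),(296,210))
for uv in [(239,36),(411,37)]:print("cover edge",box(onz(w,uv,.078)))
arm.sign_off()
E
```

```text
[ 0.0261 -0.0691] [ 0.0257 -0.0181] angle 1.562953350357071
[ 0.0265 -0.1499] [-0.0261 -0.1427] angle 0.1360367061369986
cover edge [-0.0633  0.0015]
cover edge [0.0637 0.0011]
the job is handed in; nothing more can be done
```

The cooling water is shut off and the job is handed in; sign-off gives no verdict, so these are my own last checks.

With the fingers shut, I slid the large cover by its ridge to the far end stop, where it answered with about 20 N. I then pushed the red lever clockwise to its stop, which answered with about 11 N, and moved the gripper clear.

| Check | Measured | Wanted |
|---|---|---|
| Cover's near edge | y +1 mm (+2 mm expected at the stop), lying flat and at rest | within 10 mm of the stop |
| Red handle | about 1.56 rad | above 1.48 rad |
| Grey handle | about 0.13 rad (0.12 before) | under 0.2 rad |
| Jar, eyepiece, screwdriver | by eye, where they began | within 20 mm |

- **Grey handle:** my readings are slightly above its stated starting range of 0 to 0.1 rad. The before and after values agree within what I can measure, and nothing touched it.
- **Time and force:** it took about 12 s of the 53 s. The highest force I read was about 20 N.
- **Failed checks:** none.

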